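# Clear the lab bench into the spring-clip rack

## Robot

A 6-joint arm with a two-finger parallel gripper is mounted at the origin on the work surface. World frame = base frame: x ahead of the robot, y to its left, z up, the work surface at z = 0. Lengths are in m, angles in rad, forces in N, time in s.
With the tool pointing down it reaches from about 0.275 to 0.825 m from the base axis. Payload 5.2 kg.
Tool frame: the origin (TCP) lies midway between the tips of the shut fingers; the grasp point (between the pads) lies 19 mm behind it; z points along the fingers, y is the direction in which the jaws open and shut (so a half turn about z gives the same grasp; the last joint's range is limited). The gripper opens to 93 mm and grips with 3 to 60 N. Pads are 15 mm wide; open, the fingers measure 128 mm over their backs; the gripper's body (75 mm by 188 mm) begins 65 mm behind the grasp point.
Start: joints at [1.013, 0.259, 1.535, -0, 1.348, -0.203], TCP at [0.191, 0.516, 0.219] pointing down, gripper open.
Joint ranges: [-3.14, 3.14], [-0.91, 2.08], [0.19, 2.58], [-1.22, 4.36], [0.22, 2.71], [-3.12, 3.12]. Speed limits (rad/s): [2.57, 2.57, 3.14, 3.14, 3.14, 3.14].

## Interface

Orientations are given as a unit quaternion [w, x, y, z].
In Python, from workcell import * gives the robot as it stands. The module is installed in compiled form; this text tells all that it offers.
- The arm moves only by the tool send_rows, never from a script. Its argument "targets" is a list of rows, each a list of 3 entries, a list of its own where there are three numbers: the shift along the world's x, y, z in m, then the turn, a rotation vector about the world's x, y, z in degrees, then the opening, from 0 (shut) to 1 (fully open). A call has 1 to 12 rows; each row is the pose to reach, as a shift and turn from the pose commanded when the call began; what a row does not reach only later rows make up. A row lasts 1/10 s, in which the tool goes at most 50 mm and 8.59 degrees, less where a joint would pass 70% of its speed; a pose out of reach is approached as far as the arm can. A call with a gripper value outside its range is refused whole. The fingers move at their own pace and stop on an object; "newtons" is the grip in N (left out, the last holds). Time passes only in rows, so rows that repeat a pose let the fingers close. It gives the time, the measured TCP pose, the force and the opening at its end, in the units of the state.
- state(): the state, without advancing time (a new reading comes with each control period).
- get_image(name): name is "scene" or "top"; returns a dict with "pixels" (384x512x3 uint8, red, green, blue), "fx", "fy", "cx", "cy" (pixels), "D" ([k1, k2, p1, p2, k3] as OpenCV has them; the pictures are not rectified), "extrinsics" (4x4, takes a point from world to camera coordinates). Camera axes: x right, y up, looking along -z (the intrinsics and any distortion apply to the point x, -y, -z); pixel columns grow to the right and rows downward; lengths in m; the calibration is good to about 2 mm. A picture is of the moment at which its call begins. There is no depth.
- job_done(): hands the job in, once; it reports no verdict.
The state is a dict: "t": time; "joint_pos": joint angles; "joint_velocities": joint speeds; "effort": joint torques, N m; "ee_pos": TCP position; "eef_rot": TCP orientation; "ft_force": force on the tool from outside, world axes, zero at the start; "wrist_torque": the same for the moment, N m; "finger_gap": opening from 0.0 (shut) to 1.0 (fully open).
Only numpy, scipy, OpenCV 4.12 (cv2) and the standard library are available. Lean on these libraries where they do the work, as an engineer would, in place of code of your own. Each camera call takes 0.05 s, during which the arm holds its last target. There are 200 camera calls.

## Task

Tidy the bench tools into the clip rack: snap the telescopic retriever sideways into its own pair of spring clips, the one with the end stop, butt towards the stop, and only then, while it is held there, push its thin tip section fully home and after that the middle section fully home. Also snap every sample tube on the bench, before or after, fully down into a pair of the other clips, one tube to a pair and centred on it. Do not disturb the other things on the bench.

Things in the scene. Friction and masses are not known exactly. Their poses are not given: they have to be found in the camera images.
- rack: clip rack: grey base plate 280 x 190 mm, 12 mm thick, origin under its centre, x along the rows. Rows 62 mm apart carry pairs of steel C-clips, open upwards, mouth 17 mm, lips flared and ending 54 mm above the bench, each clip 38 mm wide over its jaws. A tube pushed straight down (about 7 to 12 N a pair) springs the jaws apart; unsnapped it lies some 12 mm too high
- station_1 (a point): one of four like places on the rack for a sample tube: where the middle of a seated tube's axis comes to lie, 42 mm above the bench, 30 mm above the base plate. x: the tube's direction (either way round), z up. Its two clips, each 8 mm wide, stand 31 mm either side along x; between them is free space down to the base plate
- station_2 (a point): one of four like places on the rack for a sample tube: where the middle of a seated tube's axis comes to lie, 42 mm above the bench, 30 mm above the base plate. x: the tube's direction (either way round), z up. Its two clips, each 8 mm wide, stand 31 mm either side along x; between them is free space down to the base plate
- station_3 (a point): one of four like places on the rack for a sample tube: where the middle of a seated tube's axis comes to lie, 42 mm above the bench, 30 mm above the base plate. x: the tube's direction (either way round), z up. Its two clips, each 8 mm wide, stand 31 mm either side along x; between them is free space down to the base plate
- station_4 (a point): one of four like places on the rack for a sample tube: where the middle of a seated tube's axis comes to lie, 42 mm above the bench, 30 mm above the base plate. x: the tube's direction (either way round), z up. Its two clips, each 8 mm wide, stand 31 mm either side along x; between them is free space down to the base plate
- rod_station (a point): the like place for the retriever, with the same clips and heights, alone in the row at one long edge of the rack. x points from the butt to the tip of the seated retriever; an upright steel end stop, 34 mm wide and 52 mm above the bench at its top, has its face at x = -57.5 mm, 2.5 mm behind the butt of a centred retriever
- tube_a_mid (a point): capped sample tube (three or four are there, absent ones have no pose): white plastic, 20 mm in diameter, 110 mm long along its x axis, both ends alike with a square grey cap 22 mm wide and 10 mm long, on which it lies without rolling; 35 to 70 g. The point is the middle of its axis, 11 mm above the bench as it lies
- tube_b_mid (a point): capped sample tube (three or four are there, absent ones have no pose): white plastic, 20 mm in diameter, 110 mm long along its x axis, both ends alike with a square grey cap 22 mm wide and 10 mm long, on which it lies without rolling; 35 to 70 g. The point is the middle of its axis, 11 mm above the bench as it lies
- tube_c_mid (a point): capped sample tube (three or four are there, absent ones have no pose): white plastic, 20 mm in diameter, 110 mm long along its x axis, both ends alike with a square grey cap 22 mm wide and 10 mm long, on which it lies without rolling; 35 to 70 g. The point is the middle of its axis, 11 mm above the bench as it lies
- tube_d_mid (a point): capped sample tube (three or four are there, absent ones have no pose): white plastic, 20 mm in diameter, 110 mm long along its x axis, both ends alike with a square grey cap 22 mm wide and 10 mm long, on which it lies without rolling; 35 to 70 g. The point is the middle of its axis, 11 mm above the bench as it lies
- rod_mid (a point): telescopic stir-bar retriever, about 170 g: this is the middle of its handle's axis, 11 mm above the bench as it lies. Handle: aluminium tube 20 mm in diameter, 110 mm long with a square black collar 22 mm wide and 10 mm long at each end. x points to the tip: a 14 mm middle section slides out of the handle, a 9 mm thin section out of that
- rod_tip (a point): centre of the end face of the black knob, 18 mm in diameter and 12 mm long, at the tip of the retriever; with both sections fully in it lies 73 mm from the middle of the handle
- middle_section (a joint): how far the middle section stands out of the handle (m): 0 fully home (its 18 mm collar, 6 mm long, against the handle), at most 0.052; stiff, it takes about 4 N to slide and stays where it is left
- thin_section (a joint): how far the thin section stands out of the middle section (m): 0 fully home (knob against the collar), at most 0.047; it takes about 2 N to slide, less than the middle section, and stays where it is left; once home, a push on the knob goes on to the middle section
- vial: bystander: small amber glass vial, 24 mm across, 45 mm tall; origin at the centre of its underside
- wash_bottle: bystander: white wash bottle with a red top, 68 mm across, 170 mm tall; origin at the centre of its underside
- petri_dish: bystander: shallow white dish, 86 mm across, 15 mm tall; origin at the centre of its underside
- stopper: bystander: black rubber stopper, 34 mm across, 26 mm tall; origin at the centre of its underside
- spatula: bystander: steel spatula, 160 mm long, lying flat; its length is its x axis; origin at the centre of its underside
- weight_block: bystander: brass weight, 40 x 30 x 25 mm; origin at the centre of its underside
- beaker: bystander: glass beaker, 70 mm across, 85 mm tall; origin at the centre of its underside

How it is judged:
On the way, in this order (a step that is already met when the one before it is completed fails the run):
1. the retriever is snapped into its clips, butt towards the stop, with its sections still out (x of rod_mid in the frame of rod_station between -0.012 and 0.012 m and y of rod_mid in the frame of rod_station between -0.0035 and 0.0035 m and z of rod_mid in the frame of rod_station between -0.0035 and 0.0035 m and angle between the x axis of rod_mid and the x axis of rod_station, either way round below 0.09 rad and x of rod_tip in the frame of rod_station above 0.04 m and value of joint thin_section above 0.01 m and value of joint middle_section above 0.015 m), for 0.2 s.
2. the thin section is fully home while the middle section still stands out (x of rod_mid in the frame of rod_station between -0.012 and 0.012 m and y of rod_mid in the frame of rod_station between -0.0035 and 0.0035 m and z of rod_mid in the frame of rod_station between -0.0035 and 0.0035 m and angle between the x axis of rod_mid and the x axis of rod_station, either way round below 0.09 rad and x of rod_tip in the frame of rod_station above 0.04 m and value of joint thin_section below 0.003 m and value of joint middle_section above 0.008 m), for 0.1 s.
3. the middle section is fully home too (x of rod_mid in the frame of rod_station between -0.012 and 0.012 m and y of rod_mid in the frame of rod_station between -0.0035 and 0.0035 m and z of rod_mid in the frame of rod_station between -0.0035 and 0.0035 m and angle between the x axis of rod_mid and the x axis of rod_station, either way round below 0.09 rad and x of rod_tip in the frame of rod_station above 0.04 m and value of joint each of thin_section, middle_section below 0.003 m), for 0.2 s.
At the end, for the whole second after the job is handed in: The retriever lies in its clips, tip away from the stop, and each sample tube present in a pair of the other clips: axis within 3.5 mm of the seated place across and in height, within 12 mm along, and within 0.09 rad in direction; both sections of the retriever are within 3 mm of fully home (all of step 3 and ((x of tube_a_mid in the frame of station_1 between -0.012 and 0.012 m and y of tube_a_mid in the frame of station_1 between -0.0035 and 0.0035 m and z of tube_a_mid in the frame of station_1 between -0.0035 and 0.0035 m and angle between the x axis of tube_a_mid and the x axis of station_1, either way round below 0.09 rad) or (x of tube_a_mid in the frame of station_2 between -0.012 and 0.012 m and y of tube_a_mid in the frame of station_2 between -0.0035 and 0.0035 m and z of tube_a_mid in the frame of station_2 between -0.0035 and 0.0035 m and angle between the x axis of tube_a_mid and the x axis of station_2, either way round below 0.09 rad) or (x of tube_a_mid in the frame of station_3 between -0.012 and 0.012 m and y of tube_a_mid in the frame of station_3 between -0.0035 and 0.0035 m and z of tube_a_mid in the frame of station_3 between -0.0035 and 0.0035 m and angle between the x axis of tube_a_mid and the x axis of station_3, either way round below 0.09 rad) or (x of tube_a_mid in the frame of station_4 between -0.012 and 0.012 m and y of tube_a_mid in the frame of station_4 between -0.0035 and 0.0035 m and z of tube_a_mid in the frame of station_4 between -0.0035 and 0.0035 m and angle between the x axis of tube_a_mid and the x axis of station_4, either way round below 0.09 rad)) and ((x of tube_b_mid in the frame of station_1 between -0.012 and 0.012 m and y of tube_b_mid in the frame of station_1 between -0.0035 and 0.0035 m and z of tube_b_mid in the frame of station_1 between -0.0035 and 0.0035 m and angle between the x axis of tube_b_mid and the x axis of station_1, either way round below 0.09 rad) or (x of tube_b_mid in the frame of station_2 between -0.012 and 0.012 m and y of tube_b_mid in the frame of station_2 between -0.0035 and 0.0035 m and z of tube_b_mid in the frame of station_2 between -0.0035 and 0.0035 m and angle between the x axis of tube_b_mid and the x axis of station_2, either way round below 0.09 rad) or (x of tube_b_mid in the frame of station_3 between -0.012 and 0.012 m and y of tube_b_mid in the frame of station_3 between -0.0035 and 0.0035 m and z of tube_b_mid in the frame of station_3 between -0.0035 and 0.0035 m and angle between the x axis of tube_b_mid and the x axis of station_3, either way round below 0.09 rad) or (x of tube_b_mid in the frame of station_4 between -0.012 and 0.012 m and y of tube_b_mid in the frame of station_4 between -0.0035 and 0.0035 m and z of tube_b_mid in the frame of station_4 between -0.0035 and 0.0035 m and angle between the x axis of tube_b_mid and the x axis of station_4, either way round below 0.09 rad)) and ((x of tube_c_mid in the frame of station_1 between -0.012 and 0.012 m and y of tube_c_mid in the frame of station_1 between -0.0035 and 0.0035 m and z of tube_c_mid in the frame of station_1 between -0.0035 and 0.0035 m and angle between the x axis of tube_c_mid and the x axis of station_1, either way round below 0.09 rad) or (x of tube_c_mid in the frame of station_2 between -0.012 and 0.012 m and y of tube_c_mid in the frame of station_2 between -0.0035 and 0.0035 m and z of tube_c_mid in the frame of station_2 between -0.0035 and 0.0035 m and angle between the x axis of tube_c_mid and the x axis of station_2, either way round below 0.09 rad) or (x of tube_c_mid in the frame of station_3 between -0.012 and 0.012 m and y of tube_c_mid in the frame of station_3 between -0.0035 and 0.0035 m and z of tube_c_mid in the frame of station_3 between -0.0035 and 0.0035 m and angle between the x axis of tube_c_mid and the x axis of station_3, either way round below 0.09 rad) or (x of tube_c_mid in the frame of station_4 between -0.012 and 0.012 m and y of tube_c_mid in the frame of station_4 between -0.0035 and 0.0035 m and z of tube_c_mid in the frame of station_4 between -0.0035 and 0.0035 m and angle between the x axis of tube_c_mid and the x axis of station_4, either way round below 0.09 rad)) and ((x of tube_d_mid in the frame of station_1 between -0.012 and 0.012 m and y of tube_d_mid in the frame of station_1 between -0.0035 and 0.0035 m and z of tube_d_mid in the frame of station_1 between -0.0035 and 0.0035 m and angle between the x axis of tube_d_mid and the x axis of station_1, either way round below 0.09 rad) or (x of tube_d_mid in the frame of station_2 between -0.012 and 0.012 m and y of tube_d_mid in the frame of station_2 between -0.0035 and 0.0035 m and z of tube_d_mid in the frame of station_2 between -0.0035 and 0.0035 m and angle between the x axis of tube_d_mid and the x axis of station_2, either way round below 0.09 rad) or (x of tube_d_mid in the frame of station_3 between -0.012 and 0.012 m and y of tube_d_mid in the frame of station_3 between -0.0035 and 0.0035 m and z of tube_d_mid in the frame of station_3 between -0.0035 and 0.0035 m and angle between the x axis of tube_d_mid and the x axis of station_3, either way round below 0.09 rad) or (x of tube_d_mid in the frame of station_4 between -0.012 and 0.012 m and y of tube_d_mid in the frame of station_4 between -0.0035 and 0.0035 m and z of tube_d_mid in the frame of station_4 between -0.0035 and 0.0035 m and angle between the x axis of tube_d_mid and the x axis of station_4, either way round below 0.09 rad))); the robot touches nothing.
It fails at once if the vial, wash bottle or stopper is moved by more than 6 cm (distance of any of vial, wash_bottle, stopper from where it was at the start of the episode above 0.06 m).
It fails at once if the vial or the wash bottle is knocked over (angle between any of vial, wash_bottle's own z axis and vertical above 0.6 rad).
Of tube_a, tube_b, tube_c, tube_d only 3 to 4 are there at a start; the rules pass over those that are not, and their reading is None.
At some moment in a run one of tube_a, tube_b, tube_c, tube_d may be knocked a few centimetres aside while the robot is not near it.
Once in a run the grip may slacken for a moment while it holds something.
It also fails if it takes over 208 s, if anything falls off the work surface, if the arm or the gripper's body presses on something with over 40 N, if the wrist force passes 120 N, or if a joint passes its speed limit or range.

## Working session

There is one attempt and no reset: what is moved stays moved. The work goes in short steps, Python scripts to look and compute and a tool call to move; the robot and the scene stay as the last step left them, time stands still between calls to the robot, and variables do not carry over. Pictures are saved under pics/ and viewed, on a budget of 14 in all, crops included, one or two more only if the job needs it, and the job is handed in when it is done.

Besides the shell and the picture viewer there is one more tool, called after "Request:" by a JSON object that holds its "name" and its "arguments". send_rows: Moves the arm, as the interface text tells. Its arguments: {"type":"object","properties":{"targets":{"type":"array","items":{"type":"array"}},"newtons":{"type":"number"}},"required":["targets"]}

```bash
mkdir -p pics; cat > h.py <<'E'
from workcell import *
import numpy as np, cv2
def grab(n,save=None):
    im=get_image(n)
    if save: cv2.imwrite('pics/'+save,cv2.cvtColor(im['pixels'],cv2.COLOR_RGB2BGR))
    return im
def ray(im,uv):
    K=np.array([[im['fx'],0,im['cx']],[0,im['fy'],im['cy']],[0,0,1]])
    p=cv2.undistortPoints(np.array(uv,float).reshape(-1,1,2),K,np.array(im['D'],float)).reshape(-1,2)
    d=np.c_[p[:,0],-p[:,1],-np.ones(len(p))]
    E=np.array(im['extrinsics']);R=E[:3,:3];t=E[:3,3]
    return -R.T@t, d@R
def plane(im,uv,z):
    o,d=ray(im,uv); return o+d*((z-o[2])/d[:,2])[:,None]
def proj(im,P):
    E=np.array(im['extrinsics']);c=np.atleast_2d(P)@E[:3,:3].T+E[:3,3]
    K=np.array([[im['fx'],0,im['cx']],[0,im['fy'],im['cy']],[0,0,1]])
    return cv2.projectPoints(c*[1,-1,-1],np.zeros(3),np.zeros(3),K,np.array(im['D'],float))[0].reshape(-1,2)
E
python3 - <<'E'
from h import *
for n in('top','scene'):
    im=grab(n,n+'0.png');print(n,ray(im,[[256,192]]),im['fx'],im['D'])
    print(plane(im,[[0,0],[511,0],[0,383],[511,383]],0).round(3))
    big=cv2.resize(cv2.imread('pics/'+n+'0.png'),(768,576),interpolation=cv2.INTER_CUBIC);cv2.imwrite('pics/'+n+'0b.png',big)
print(state())
E
```

```text
top (array([ 0.44613862, -0.07948524,  1.22247105]), array([[ 0.12921307, -0.02675328, -0.99127743]])) 482.3923518812791 [-0.16376747  0.          0.          0.          0.        ]
[[ 1.171  0.634  0.   ]
 [ 1.189 -0.884  0.   ]
 [ 0.102  0.557  0.   ]
 [ 0.089 -0.795  0.   ]]
scene (array([ 0.96099828, -0.77819069,  1.37200327]), array([[-0.24596189,  0.45017039, -0.8584618 ]])) 498.4238533000454 [-0.14869574  0.          0.          0.          0.        ]
[[-0.941  0.254 -0.   ]
 [ 1.085  1.424  0.   ]
 [ 0.253 -0.942  0.   ]
 [ 1.489 -0.248  0.   ]]
{'t': 0.1, 'joint_pos': array([ 1.01317239e+00,  2.59251105e-01,  1.53599043e+00, -2.98606521e-05,
        1.34799840e+00, -2.02793846e-01]), 'joint_velocities': array([ 0.00122742, -0.00117912, -0.00373706,  0.00190641, -0.0012248 ,
       -0.00080377]), 'effort': array([ 3.32640040e-03, -4.38206649e+01, -2.84642994e+01,  7.21216528e-02,
        3.63134360e-02, -7.56711984e-05]), 'ee_pos': array([0.19079998, 0.51530722, 0.21790434]), 'eef_rot': array([-2.92147084e-04,  1.76482468e-01,  9.84303439e-01, -7.70227606e-04]), 'ft_force': array([ 0.32487558,  0.6736627 , -0.44385707]), 'wrist_torque': array([-0.00579331, -0.00278792, -0.05796911]), 'finger_gap': 0.9998782900938219}
```

View pics/top0b.png

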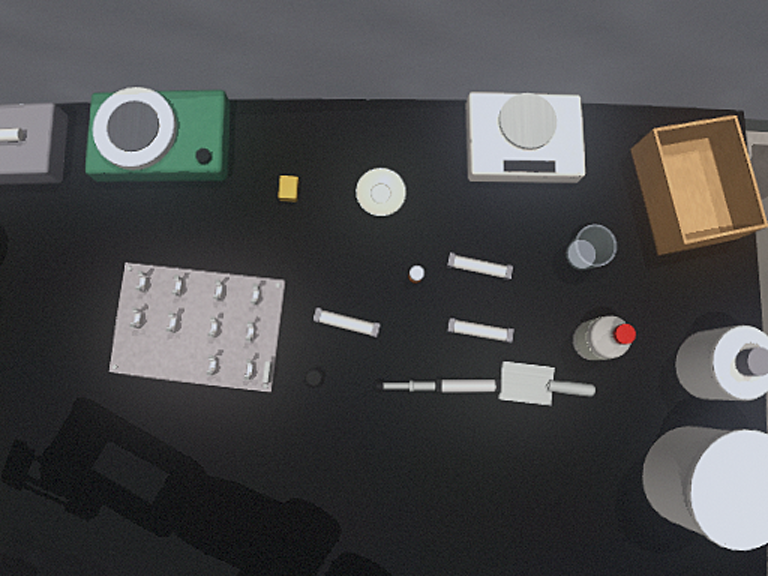

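View pics/scene0b.png

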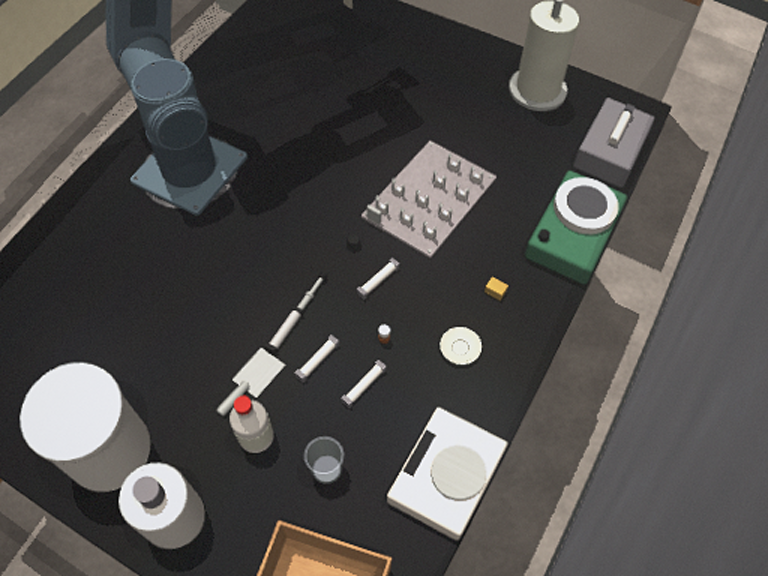

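```bash
python3 - <<'E'
from h import *
T=cv2.imread('pics/top0.png');S=cv2.imread('pics/scene0.png')
t=get_image('top');s=get_image('scene')
print('tcp px',proj(t,[.191,.515,.218]),proj(s,[.191,.515,.218]))
def rackfit(I,im,box):
    m=np.zeros(I.shape[:2],np.uint8);x0,y0,x1,y1=box
    m[y0:y1,x0:x1]=(I[y0:y1,x0:x1].min(2)>75)*255
    m=cv2.morphologyEx(m,cv2.MORPH_CLOSE,np.ones((3,3)))
    c=max(cv2.findContours(m,0,cv2.CHAIN_APPROX_NONE)[0],key=cv2.contourArea).reshape(-1,2)
    P=plane(im,c,.012)[:,:2].astype(np.float32)
    r=cv2.minAreaRect(P*1000);print('rack',r);return r
rackfit(T,t,(60,160,200,270))
rackfit(S,s,(230,85,340,175))
# clips / stuff blown up
a=cv2.resize(T[165:270,65:200],None,fx=5.5,fy=5.5,interpolation=cv2.INTER_CUBIC)
cv2.imwrite('pics/rt.png',a)
b=cv2.resize(S[90:175,235:335],None,fx=7,fy=7,interpolation=cv2.INTER_CUBIC)
cv2.imwrite('pics/rs.png',b); print(a.shape,b.shape)
# white tubes (core), both views
for I,im,n,box in((T,t,'top',(200,160,350,270)),(S,s,'scene',(170,165,280,275))):
    x0,y0,x1,y1=box;m=np.zeros(I.shape[:2],np.uint8);m[y0:y1,x0:x1]=(I[y0:y1,x0:x1].min(2)>75)*255
    for c in cv2.findContours(m,0,cv2.CHAIN_APPROX_NONE)[0]:
        if len(c)<6: continue
        q=np.zeros_like(m);cv2.drawContours(q,[c],-1,255,-1)
        px=np.argwhere(q)[:,::-1].astype(float)
        P=plane(im,px,.015)[:,:2]*1000
        r=cv2.minAreaRect(P.astype(np.float32))
        w,v=np.linalg.eigh(np.cov(P.T))
        ax=v[:,1];pr=(P-P.mean(0))@ax
        print(n,'pxc',px.mean(0).round(1),'xy',P.mean(0).round(1),'ang',np.degrees(np.arctan2(ax[1],ax[0])).round(1),'ext',pr.min().round(),pr.max().round(),'w',min(r[1]).__round__(1))
E
```

```text
tcp px [[-29.51265059 367.82151159]] [[243.3020819   -1.60059283]]
rack ((539.6082153320312, 205.8171844482422), (281.4666442871094, 191.6576690673828), 83.48714447021484)
rack ((538.531982421875, 203.68890380859375), (284.5657043457031, 195.4656219482422), 83.58068084716797)
(578, 742, 3) (595, 700, 3)
top pxc [272.8 256.8] xy [ 440.7 -153.5] ang 90.5 ext -43.0 44.0 w 14.9
top pxc [311.5 256.8] xy [ 440.1 -250.4] ang 90.7 ext -47.0 44.0 w 19.9
top pxc [341.4 254.2] xy [ 446.  -326.3] ang 178.8 ext -33.0 32.0 w 43.3
top pxc [320.1 219.9] xy [ 532.5 -273.7] ang 79.7 ext -56.0 56.0 w 23.4
top pxc [230.7 214.7] xy [546.2 -48.5] ang 75.6 ext -56.0 56.0 w 23.8
top pxc [277.6 181.5] xy [ 630.4 -167. ] ang 171.1 ext -12.0 12.0 w 23.0
top pxc [319.6 177.1] xy [ 641.9 -274.5] ang 78.0 ext -56.0 55.0 w 24.7
scene pxc [172.5 271.3] xy [ 492.3 -421.2] ang 159.4 ext -15.0 16.0 w 20.4
scene pxc [242.6 254.7] xy [ 643.4 -274.3] ang 77.8 ext -55.0 56.0 w 24.2
scene pxc [176.7 246.1] xy [ 458.1 -347.7] ang 114.1 ext -59.0 46.0 w 65.9
scene pxc [211.2 238.1] xy [ 534.  -273.8] ang 79.8 ext -54.0 57.0 w 25.2
scene pxc [255.8 220. ] xy [ 620.6 -154.1] ang 120.2 ext -14.0 14.0 w 24.6
scene pxc [189.6 218.9] xy [ 441.5 -251.4] ang 90.2 ext -45.0 47.0 w 22.3
scene pxc [205.9 196. ] xy [ 441.8 -157.3] ang 89.5 ext -38.0 47.0 w 16.7
scene pxc [252.1 184.4] xy [547.4 -48. ] ang 75.8 ext -55.0 56.0 w 26.9
scene pxc [277.8 165.3] xy [584.6  57.6] ang -166.7 ext -4.0 6.0 w 3.9
```

View pics/rt.png

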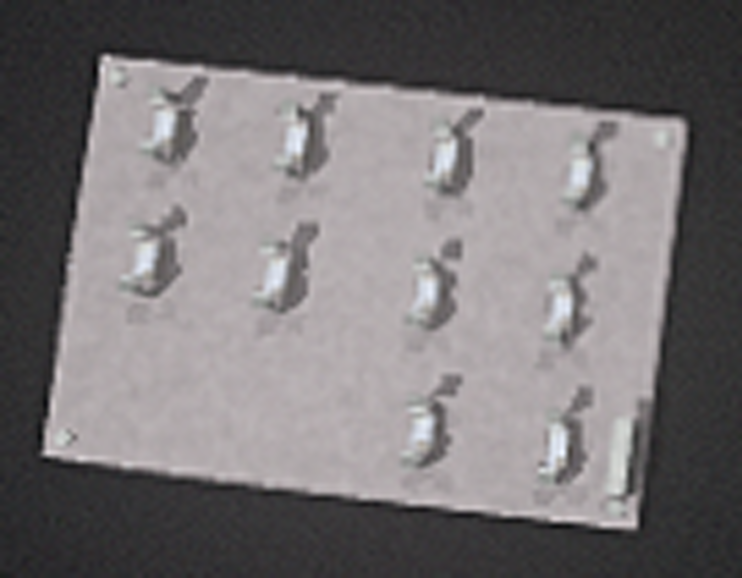

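View pics/rs.png

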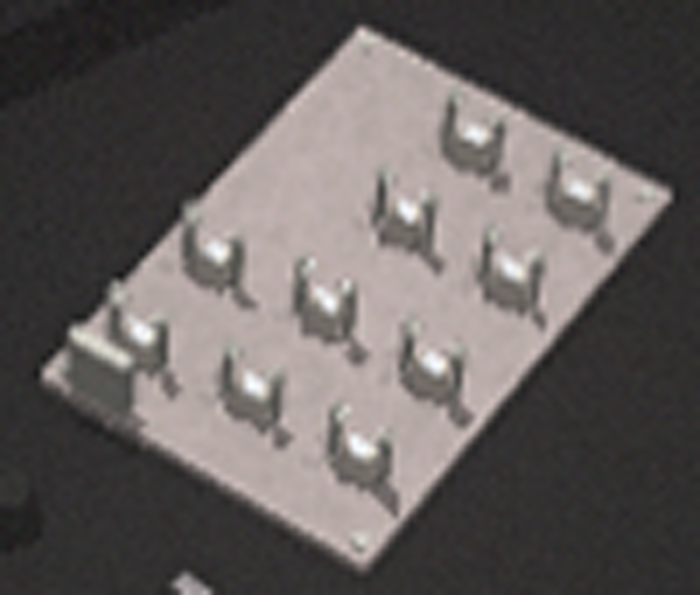

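```bash
python3 - <<'E'
from h import *
T=cv2.imread('pics/top0.png');S=cv2.imread('pics/scene0.png')
t=get_image('top');s=get_image('scene')
def blobs(I,box,thr):
    x0,y0,x1,y1=box;g=I[y0:y1,x0:x1].min(2).astype(float)
    n,l,st,c=cv2.connectedComponentsWithStats((g>thr).astype(np.uint8))
    out=[]
    for i in range(1,n):
        if st[i,4]<3: continue
        yy,xx=np.where(l==i);w=g[yy,xx]-thr
        out.append([x0+(xx*w).sum()/w.sum(),y0+(yy*w).sum()/w.sum()])
    return np.array(out)
a=blobs(T,(75,172,192,262),185);b=blobs(S,(243,95,335,168),185)
print(len(a),len(b))
c=np.array([.5396,.2058]);th=np.radians(83.49);X=np.array([np.cos(th),np.sin(th)]);Y=np.array([-X[1],X[0]])
for im,q in((t,a),(s,b)):
  for z in(.03,):
    P=plane(im,q,z)[:,:2]-c
    print((np.c_[P@X,P@Y]*1000).round(1)[np.argsort((P@Y).round(2)*10+P@X)])
E
```

```text
24 12
[[ -39.9  -89.7]
 [-130.8  -83.3]
 [  21.   -90.4]
 [ 113.8  -90.3]
 [ -96.   -63.1]
 [ 125.5  -82.7]
 [ -34.   -63.1]
 [ 103.1  -73.5]
 [  36.1  -63.8]
 [  98.6  -62.8]
 [ -30.6  -12.7]
 [ -95.7   -1.6]
 [  41.   -11.8]
 [ -33.8   -1.5]
 [  36.5   -0.5]
 [  98.4   -1.1]
 [ -36.9   51.6]
 [-130.5   62.3]
 [-101.9   61.1]
 [ -40.2   60. ]
 [ 130.9   56.6]
 [-132.8   92.1]
 [-114.7   91.8]
 [ 125.    84.8]]
[[-1.390e+02 -9.100e+01]
 [-9.530e+01 -6.110e+01]
 [-3.350e+01 -6.200e+01]
 [ 3.690e+01 -6.130e+01]
 [ 9.860e+01 -6.180e+01]
 [-9.530e+01  1.000e-01]
 [-3.270e+01  9.000e-01]
 [ 3.670e+01 -1.000e-01]
 [ 9.780e+01 -4.000e-01]
 [-1.015e+02  6.150e+01]
 [-3.960e+01  6.100e+01]
 [-1.207e+02  7.160e+01]]
```

Request:
{"name": "send_rows", "arguments": {"targets": [[[0.125,-0.383,-0.02],[0,0,-69.3],0.55],[[0.125,-0.383,-0.02],[0,0,-69.3],0.55],[[0.125,-0.383,-0.02],[0,0,-69.3],0.55],[[0.125,-0.383,-0.02],[0,0,-69.3],0.55],[[0.125,-0.383,-0.02],[0,0,-69.3],0.55],[[0.125,-0.383,-0.02],[0,0,-69.3],0.55],[[0.125,-0.383,-0.02],[0,0,-69.3],0.55],[[0.125,-0.383,-0.02],[0,0,-69.3],0.55],[[0.125,-0.383,-0.02],[0,0,-69.3],0.55],[[0.125,-0.383,-0.02],[0,0,-69.3],0.55],[[0.125,-0.383,-0.02],[0,0,-69.3],0.55],[[0.125,-0.383,-0.02],[0,0,-69.3],0.55]], "newtons": 50}}

```text
t: 1.5
ee_pos: [0.3155, 0.1342, 0.1986]
eef_rot: [-0.0, 0.703, 0.711, 0.0]
ft_force: [-0.8, 0.7, -0.0]
finger_gap: 0.548
```

Request:
{"name": "send_rows", "arguments": {"targets": [[[0.125,-0.384,-0.03],[0,0,0],0.55],[[0.125,-0.384,-0.03],[0,0,0],0.55],[[0.125,-0.384,-0.03],[0,0,0],0.55],[[0.125,-0.384,-0.03],[0,0,0],0.55],[[0.125,-0.384,-0.03],[0,0,0],0.55],[[0.125,-0.384,-0.03],[0,0,0],0.55],[[0.125,-0.384,-0.03],[0,0,0],0.55],[[0.125,-0.384,-0.03],[0,0,0],0.55],[[0.125,-0.384,-0.06],[0,0,0],0.55],[[0.125,-0.384,-0.09],[0,0,0],0.55],[[0.125,-0.384,-0.09],[0,0,0],0.55]]}}

```text
t: 2.6
ee_pos: [0.4398, -0.2476, 0.1047]
eef_rot: [-0.004, 0.704, 0.711, -0.0]
ft_force: [-0.3, 0.3, -0.8]
finger_gap: 0.552
```

```bash
python3 - <<'E'
from h import *
p=[]
for n,b in(('top',(220,200,390,330)),('scene',(120,130,290,260))):
    im=grab(n,n+'1.png');I=cv2.imread('pics/'+n+'1.png');x0,y0,x1,y1=b
    p.append(cv2.resize(I[y0:y1,x0:x1],(390,300),interpolation=cv2.INTER_CUBIC))
cv2.imwrite('pics/c1.png',np.hstack(p));print(state()['ee_pos'])
E
```

```text
[ 0.44171736 -0.24942564  0.10858878]
```

View pics/c1.png

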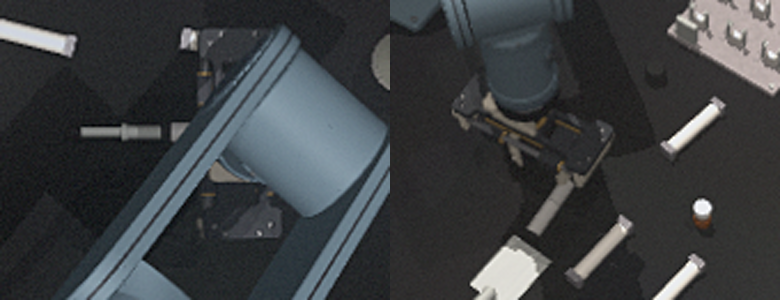

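Request:
{"name": "send_rows", "arguments": {"targets": [[[0,0,-0.04],[0,0,0],0.55],[[0,0,-0.08],[0,0,0],0.55],[[0,0,-0.1],[0,0,0],0.55],[[0,0,-0.105],[0,0,0],0.55],[[0,0,-0.105],[0,0,0],0.55],[[0,0,-0.105],[0,0,0],0.1],[[0,0,-0.105],[0,0,0],0.1],[[0,0,-0.105],[0,0,0],0.1],[[0,0,-0.105],[0,0,0],0.1],[[0,0,-0.105],[0,0,0],0.1],[[0,0,-0.105],[0,0,0],0.1]], "newtons": 50}}

```text
t: 3.8
ee_pos: [0.4413, -0.2515, 0.0042]
eef_rot: [0.0, 0.705, 0.709, 0.0]
ft_force: [-0.8, 0.9, 4.0]
finger_gap: 0.204
```

Request:
{"name": "send_rows", "arguments": {"targets": [[[0,0,0.04],[0,0,0],0.1],[[0,0,0.08],[0,0,0],0.1],[[0.004,0.04,0.1],[0,0,-2],0.1],[[0.008,0.08,0.1],[0,0,-4],0.1],[[0.012,0.12,0.1],[0,0,-6],0.1],[[0.016,0.16,0.1],[0,0,-6.85],0.1],[[0.02,0.2,0.1],[0,0,-6.85],0.1],[[0.022,0.24,0.1],[0,0,-6.85],0.1],[[0.025,0.28,0.1],[0,0,-6.85],0.1],[[0.028,0.32,0.1],[0,0,-6.85],0.1],[[0.0295,0.36,0.1],[0,0,-6.85],0.1],[[0.0295,0.385,0.1],[0,0,-6.85],0.1]]}}

```text
t: 5.0
ee_pos: [0.4698, 0.1362, 0.1032]
eef_rot: [-0.001, 0.745, 0.667, -0.0]
ft_force: [0.3, -0.2, -1.7]
finger_gap: 0.201
```

Request:
{"name": "send_rows", "arguments": {"targets": [[[0,0.009,0],[0,0,0],0.1],[[0,0.009,0],[0,0,0],0.1],[[0,0.009,0],[0,0,0],0.1]]}}

```text
t: 5.3
ee_pos: [0.4703, 0.142, 0.1033]
eef_rot: [-0.0, 0.746, 0.666, -0.0]
ft_force: [-0.4, 0.5, -2.0]
finger_gap: 0.202
```

```bash
cat > look.py <<'E'
from h import *
import sys
tag=sys.argv[1]; p=[]
w=[float(v) for v in sys.argv[2:5]]
for n in('top','scene'):
    im=grab(n,n+tag+'.png');I=cv2.imread('pics/'+n+tag+'.png')
    u,v=proj(im,w)[0].round().astype(int);x0=min(max(u-60,0),392);y0=min(max(v-50,0),284)
    print(n,'crop origin',x0,y0,'x3.25')
    p.append(cv2.resize(I[y0:y0+100,x0:x0+120],(390,325),interpolation=cv2.INTER_CUBIC))
cv2.imwrite('pics/c'+tag+'.png',np.hstack(p));s=state();print(s['t'],s['ee_pos'],s['eef_rot'],s['finger_gap'])
E
python3 look.py 2 .47 .17 .09
```

```text
top crop origin 77 194 x3.25
scene crop origin 204 64 x3.25
5.4 [0.47060628 0.14153457 0.10352038] [ 3.81122339e-05  7.46392498e-01  6.65505945e-01 -2.73520803e-04] 0.20199930439351
```

View pics/c2.png

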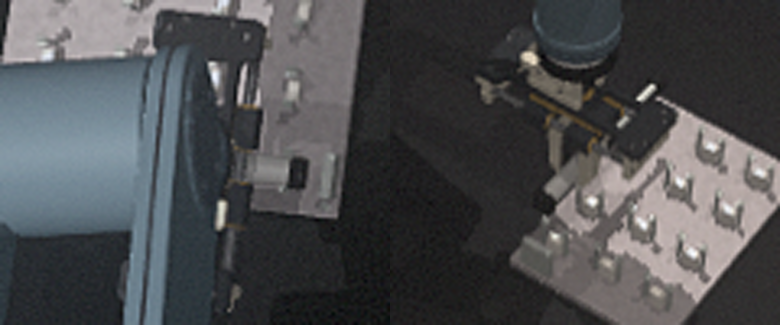

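```bash
python3 - <<'E'
from h import *
im=get_image('top');X=np.array([.1134,.9935])
P=plane(im,[[171.8,246.9]],.1105)[0,:2];print(P,P+.055*X)
im2=get_image('scene');c=np.array([.4706,.1415,.1105]);c[:2]-=.055*X
print(proj(im,c),proj(im2,c))
E
```

```text
[0.46382051 0.08435065] [0.47005751 0.13899315]
[[170.71855844 246.6584231 ]] [[250.32262662 126.72186426]]
```

Request:
{"name": "send_rows", "arguments": {"targets": [[[0.0,0.0045,-0.01],[0,0,0],0.1],[[0.0,0.0045,-0.03],[0,0,0],0.1],[[0.0,0.0045,-0.045],[0,0,0],0.1],[[0.0,0.0045,-0.052],[0,0,0],0.1],[[0.0,0.0045,-0.055],[0,0,0],0.1],[[0.0,0.0045,-0.055],[0,0,0],0.1]], "newtons": 60}}

```text
t: 6.1
ee_pos: [0.4711, 0.1472, 0.0487]
eef_rot: [0.0, 0.746, 0.666, 0.0]
ft_force: [1.0, -0.5, -1.9]
finger_gap: 0.2
```

Request:
{"name": "send_rows", "arguments": {"targets": [[[0,0,-0.002],[0,0,0],0.1],[[0,0,-0.004],[0,0,0],0.1],[[0,0,-0.006],[0,0,0],0.1],[[0,0,-0.006],[0,0,0],0.1]]}}

```text
t: 6.5
ee_pos: [0.4715, 0.1475, 0.0439]
eef_rot: [0.001, 0.746, 0.666, 0.001]
ft_force: [0.3, -0.6, 5.2]
finger_gap: 0.199
```

Request:
{"name": "send_rows", "arguments": {"targets": [[[0,0,-0.003],[0,0,0],0.1],[[0,0,-0.006],[0,0,0],0.1],[[0,0,-0.008],[0,0,0],0.1],[[0,0,-0.008],[0,0,0],0.1],[[0,0,-0.008],[0,0,0],0.1]]}}

```text
t: 7.0
ee_pos: [0.4713, 0.1473, 0.0351]
eef_rot: [0.0, 0.746, 0.666, 0.001]
ft_force: [1.9, 0.2, 3.6]
finger_gap: 0.202
```

Request:
{"name": "send_rows", "arguments": {"targets": [[[0,0,-0.0015],[0,0,0],0.1],[[0,0,-0.002],[0,0,0],0.1],[[0,0,-0.002],[0,0,0],0.1]]}}

```text
t: 7.3
ee_pos: [0.4714, 0.1473, 0.0348]
eef_rot: [0.001, 0.746, 0.666, 0.001]
ft_force: [-2.9, -1.3, 21.1]
finger_gap: 0.201
```

Request:
{"name": "send_rows", "arguments": {"targets": [[[0,0,0.002],[0,0,0],0.45],[[0,0,0.002],[0,0,0],0.45],[[0,0,0.002],[0,0,0],0.45],[[0,0,0.03],[0,0,0],0.45],[[0,0,0.07],[0,0,0],0.45],[[0.0,0.04,0.1],[0,0,0],0.1],[[0.0,0.08,0.1],[0,0,0],0.0],[[0.0,0.13,0.1],[0,0,0],0.0],[[0.0,0.18,0.1],[0,0,0],0.0],[[0.0,0.21,0.1],[0,0,0],0.0],[[0.0,0.21,0.1],[0,0,0],0.0]]}}

```text
t: 8.4
ee_pos: [0.4695, 0.3608, 0.1316]
eef_rot: [-0.001, 0.745, 0.668, -0.0]
ft_force: [0.8, 1.1, -1.7]
finger_gap: 0.015
```

```bash
python3 look.py 3 .47 .17 .04
```

```text
top crop origin 81 195 x3.25
scene crop origin 204 74 x3.25
8.5 [0.46964897 0.35730693 0.13151715] [-1.16885129e-04  7.45312086e-01  6.66714672e-01 -1.19471073e-03] 0.004098586114381251
```

View pics/c3.png

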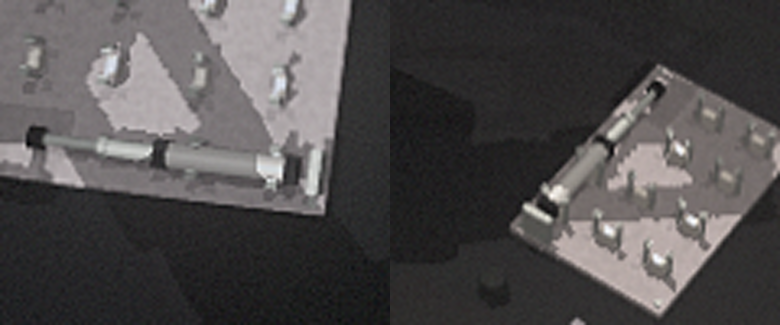

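Request:
{"name": "send_rows", "arguments": {"targets": [[[0.0257,0,0],[0,0,0],0.0],[[0.0257,0,-0.04],[0,0,0],0.0],[[0.0257,0,-0.08],[0,0,0],0.0],[[0.0257,0,-0.1015],[0,0,0],0.0],[[0.0257,0,-0.1015],[0,0,0],0.0],[[0.0257,0,-0.1015],[0,0,0],0.0]]}}

```text
t: 9.1
ee_pos: [0.4965, 0.356, 0.0313]
eef_rot: [-0.0, 0.746, 0.665, -0.001]
ft_force: [-0.7, 0.5, 0.2]
finger_gap: 0.005
```

```bash
python3 - <<'E'
from h import *
I=cv2.imread('pics/top3.png');im=get_image('top')
P=plane(im,[[81+26/3.25,195+138/3.25],[81+166/3.25,195+155/3.25],[81+99/3.25,195+148/3.25],[81+298/3.25,195+168/3.25]],.042)[:,:2]
print(P,(P-[.4714,.1473])@[.1134,.9935]);print(state()['ee_pos'])
E
```

```text
[[0.48648355 0.3016491 ]
 [0.47458893 0.19273858]
 [0.47944886 0.24447322]
 [0.46542468 0.09226144]] [ 0.15505631  0.04550485  0.09745434 -0.05535841]
[0.49731599 0.35671384 0.03242527]
```

Request:
{"name": "send_rows", "arguments": {"targets": [[[-0.0023,-0.02,0],[0,0,0],0.0],[[-0.0045,-0.04,0],[0,0,0],0.0],[[-0.0051,-0.045,0],[0,0,0],0.0],[[-0.0057,-0.05,0],[0,0,0],0.0],[[-0.0063,-0.055,0],[0,0,0],0.0],[[-0.0069,-0.061,0],[0,0,0],0.0],[[-0.0076,-0.067,0],[0,0,0],0.0],[[-0.0083,-0.073,0],[0,0,0],0.0],[[-0.009,-0.079,0],[0,0,0],0.0],[[-0.0096,-0.085,0],[0,0,0],0.0],[[-0.0103,-0.091,0],[0,0,0],0.0],[[-0.0106,-0.094,0],[0,0,0],0.0]]}}

```text
t: 10.35
ee_pos: [0.4856, 0.2625, 0.0311]
eef_rot: [0.0, 0.746, 0.666, -0.0]
ft_force: [1.3, 0.9, 0.6]
finger_gap: 0.01
```

Request:
{"name": "send_rows", "arguments": {"targets": [[[0,0,0],[0,0,0],0.0],[[0,0,0],[0,0,0],0.0],[[0,0,0],[0,0,0],0.0]]}}

```text
t: 10.65
ee_pos: [0.4852, 0.2631, 0.0308]
eef_rot: [-0.0, 0.746, 0.666, -0.001]
ft_force: [-0.2, -0.3, 0.3]
finger_gap: 0.006
```

```bash
python3 look.py 4 .48 .22 .04
```

```text
top crop origin 61 190 x3.25
scene crop origin 213 65 x3.25
10.75 [0.48535831 0.26322141 0.03090559] [-9.38183401e-05  7.45863477e-01  6.66098745e-01 -3.56424790e-04] 0.0036489185594244947
```

View pics/c4.png

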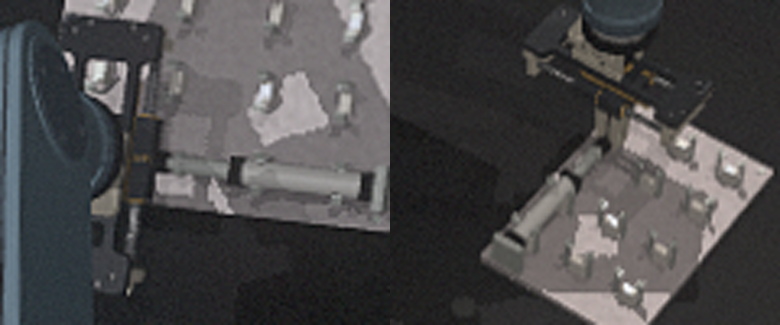

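Request:
{"name": "send_rows", "arguments": {"targets": [[[-0.0003,-0.003,0],[0,0,0],0.0],[[-0.0007,-0.006,0],[0,0,0],0.0],[[-0.001,-0.009,0],[0,0,0],0.0]]}}

```text
t: 11.05
ee_pos: [0.4847, 0.2545, 0.0312]
eef_rot: [-0.0, 0.746, 0.666, 0.0]
ft_force: [-0.0, 4.7, -0.6]
finger_gap: 0.003
```

Request:
{"name": "send_rows", "arguments": {"targets": [[[-0.0003,-0.003,0],[0,0,0],0.0],[[-0.0007,-0.006,0],[0,0,0],0.0],[[-0.001,-0.009,0],[0,0,0],0.0]]}}

```text
t: 11.35
ee_pos: [0.4837, 0.2452, 0.0312]
eef_rot: [-0.0, 0.746, 0.666, 0.0]
ft_force: [0.0, 3.8, -0.5]
finger_gap: 0.008
```

Request:
{"name": "send_rows", "arguments": {"targets": [[[-0.0003,-0.003,0],[0,0,0],0.0],[[-0.0007,-0.006,0],[0,0,0],0.0],[[-0.001,-0.009,0],[0,0,0],0.0]]}}

```text
t: 11.65
ee_pos: [0.4827, 0.236, 0.0312]
eef_rot: [0.0, 0.746, 0.666, 0.0]
ft_force: [0.5, 4.3, 0.5]
finger_gap: 0.0
```

Request:
{"name": "send_rows", "arguments": {"targets": [[[-0.0003,-0.003,0],[0,0,0],0.0],[[-0.0005,-0.005,0],[0,0,0],0.0]]}}

```text
t: 11.85
ee_pos: [0.4822, 0.231, 0.0312]
eef_rot: [0.0, 0.746, 0.666, 0.0]
ft_force: [0.7, 4.2, 0.4]
finger_gap: 0.004
```

Request:
{"name": "send_rows", "arguments": {"targets": [[[-0.0002,-0.0015,0],[0,0,0],0.0],[[-0.0003,-0.003,0],[0,0,0],0.0]]}}

```text
t: 12.05
ee_pos: [0.4818, 0.2281, 0.0312]
eef_rot: [-0.0, 0.746, 0.666, 0.0]
ft_force: [0.3, 4.6, 0.5]
finger_gap: 0.004
```

Request:
{"name": "send_rows", "arguments": {"targets": [[[-0.0002,-0.0015,0],[0,0,0],0.0],[[-0.0003,-0.003,0],[0,0,0],0.0]]}}

```text
t: 12.25
ee_pos: [0.4815, 0.2252, 0.0312]
eef_rot: [-0.0, 0.746, 0.666, 0.0]
ft_force: [0.5, 3.7, 1.1]
finger_gap: 0.003
```

Request:
{"name": "send_rows", "arguments": {"targets": [[[-0.0001,-0.001,0],[0,0,0],0.0],[[-0.0002,-0.002,0],[0,0,0],0.0]]}}

```text
t: 12.45
ee_pos: [0.4813, 0.2232, 0.0312]
eef_rot: [-0.0, 0.746, 0.666, -0.0]
ft_force: [-0.1, 4.6, 1.8]
finger_gap: 0.008
```

Request:
{"name": "send_rows", "arguments": {"targets": [[[-0.0001,-0.001,0],[0,0,0],0.0],[[-0.0002,-0.002,0],[0,0,0],0.0]]}}

```text
t: 12.65
ee_pos: [0.4811, 0.2212, 0.0312]
eef_rot: [-0.0, 0.746, 0.666, -0.0]
ft_force: [-0.1, 3.9, 1.6]
finger_gap: 0.005
```

```bash
python3 look.py 5 .475 .18 .04
```

```text
top crop origin 77 193 x3.25
scene crop origin 207 72 x3.25
12.75 [0.48105132 0.2210945  0.03116232] [ 8.84421547e-07  7.45932449e-01  6.66021597e-01 -1.21356915e-04] 0.007583299449948916
```

View pics/c5.png

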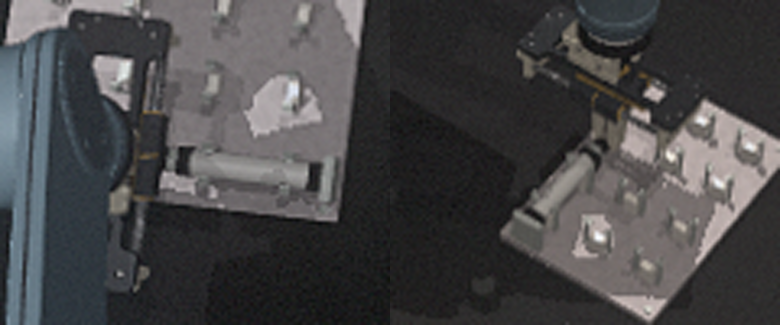

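Request:
{"name": "send_rows", "arguments": {"targets": [[[-0.0001,-0.001,0],[0,0,0],0.0],[[-0.0002,-0.002,0],[0,0,0],0.0]]}}

```text
t: 12.95
ee_pos: [0.4809, 0.2193, 0.0312]
eef_rot: [-0.0, 0.746, 0.666, -0.0]
ft_force: [-0.5, 4.3, 2.5]
finger_gap: 0.003
```

Request:
{"name": "send_rows", "arguments": {"targets": [[[-0.0001,-0.001,0],[0,0,0],0.0],[[-0.0002,-0.002,0],[0,0,0],0.0]]}}

```text
t: 13.15
ee_pos: [0.4812, 0.2188, 0.0314]
eef_rot: [-0.001, 0.746, 0.666, 0.001]
ft_force: [0.6, 13.9, 0.6]
finger_gap: 0.009
```

Request:
{"name": "send_rows", "arguments": {"targets": [[[-0.0001,-0.001,0],[0,0,0],0.0],[[-0.0002,-0.002,0],[0,0,0],0.0]]}}

```text
t: 13.35
ee_pos: [0.4814, 0.2186, 0.0315]
eef_rot: [-0.001, 0.747, 0.665, 0.003]
ft_force: [1.0, 21.7, -0.7]
finger_gap: 0.002
```

Request:
{"name": "send_rows", "arguments": {"targets": [[[0,0.005,0],[0,0,0],0.0],[[0.001,0.015,0],[0,0,0],0.0],[[0.001,0.015,0.04],[0,0,0],0.0],[[0.001,0.015,0.08],[0,0,0],0.3],[[0.0,0.02,0.1],[0,0,-7.8],0.55],[[0.0,0.02,0.1],[0,0,-7.8],0.55]]}}

```text
t: 13.95
ee_pos: [0.4827, 0.2358, 0.1342]
eef_rot: [0.002, 0.79, 0.613, 0.003]
ft_force: [0.4, 0.3, -0.7]
finger_gap: 0.214
```

```bash
cat > tubes.py <<'E'
from h import *
for n,box in(('top',(60,160,360,245)),('scene',(180,120,290,280))):
    im=grab(n);I=im['pixels']
    x0,y0,x1,y1=box;m=np.zeros(I.shape[:2],np.uint8);m[y0:y1,x0:x1]=(I[y0:y1,x0:x1].min(2)>75)*255
    for c in cv2.findContours(m,0,cv2.CHAIN_APPROX_NONE)[0]:
        if len(c)<20: continue
        q=np.zeros_like(m);cv2.drawContours(q,[c],-1,255,-1)
        P=plane(im,np.argwhere(q)[:,::-1].astype(float),.015)[:,:2]*1000
        w,v=np.linalg.eigh(np.cov(P.T));ax=v[:,1]*np.sign(v[1,1]);pr=(P-P.mean(0))@ax
        if pr.max()-pr.min()<140: print(n,P.mean(0).round(1),'ang',np.degrees(np.arctan2(ax[1],ax[0])).round(1),'ext',pr.min().round(),pr.max().round())
s=state();print(s['t'],s['ee_pos'],s['eef_rot'].round(3))
E
python3 tubes.py
```

```text
top [ 474.1 -335.1] ang 86.6 ext -37.0 27.0
top [485.9 279.4] ang 0.3 ext -15.0 10.0
top [ 532.5 -273.7] ang 79.7 ext -56.0 56.0
top [545.3 265.7] ang 167.0 ext -15.0 16.0
top [546.2 -48.4] ang 75.5 ext -56.0 56.0
top [552.9 299.6] ang 76.8 ext -19.0 19.0
top [567.4 335.1] ang 3.1 ext -18.0 18.0
top [527.7 386.8] ang 3.1 ext -58.0 70.0
top [ 630.5 -166.9] ang 153.0 ext -13.0 13.0
top [ 641.9 -274.5] ang 78.0 ext -56.0 55.0
scene [ 643.4 -274.4] ang 77.7 ext -55.0 56.0
scene [ 471.4 -332.7] ang 118.3 ext -32.0 27.0
scene [ 534.  -273.6] ang 79.7 ext -54.0 57.0
scene [ 620.6 -154.1] ang 120.2 ext -14.0 14.0
scene [547.5 -48.1] ang 76.2 ext -55.0 57.0
14.05 [0.48032812 0.23495424 0.130771  ] [ 0.     0.789  0.615 -0.   ]
```

Request:
{"name": "send_rows", "arguments": {"targets": [[[0.012,-0.05,0],[0,0,0],0.55],[[0.024,-0.1,0],[0,0,0],0.55],[[0.035,-0.15,0],[0,0,0],0.55],[[0.047,-0.2,0],[0,0,0],0.55],[[0.058,-0.245,-0.01],[0,0,0],0.55],[[0.0665,-0.283,-0.03],[0,0,0],0.55],[[0.0665,-0.283,-0.06],[0,0,0],0.55],[[0.0665,-0.283,-0.06],[0,0,0],0.55]]}}

```text
t: 14.85
ee_pos: [0.5426, -0.0483, 0.0656]
eef_rot: [-0.005, 0.79, 0.613, -0.004]
ft_force: [-0.9, 0.6, 0.1]
finger_gap: 0.554
```

Request:
{"name": "send_rows", "arguments": {"targets": [[[0,0,-0.04],[0,0,0],0.55],[[0,0,-0.06],[0,0,0],0.55],[[0,0,-0.067],[0,0,0],0.55],[[0,0,-0.067],[0,0,0],0.55],[[0,0,-0.067],[0,0,0],0.1],[[0,0,-0.067],[0,0,0],0.1],[[0,0,-0.067],[0,0,0],0.1],[[0,0,-0.067],[0,0,0],0.1],[[0,0,-0.067],[0,0,0],0.1],[[0,0,-0.067],[0,0,0],0.1]]}}

```text
t: 15.85
ee_pos: [0.5475, -0.0478, 0.0048]
eef_rot: [0.0, 0.789, 0.614, 0.0]
ft_force: [-1.4, 0.2, 4.6]
finger_gap: 0.204
```

Request:
{"name": "send_rows", "arguments": {"targets": [[[0,0,0.04],[0,0,0],0.1],[[0,0,0.08],[0,0,0],0.1],[[0.01,0.04,0.1],[0,0,2],0.1],[[0.021,0.08,0.1],[0,0,4],0.1],[[0.031,0.12,0.1],[0,0,6],0.1],[[0.042,0.16,0.1],[0,0,7.6],0.1],[[0.047,0.182,0.1],[0,0,7.6],0.1],[[0.047,0.182,0.1],[0,0,7.6],0.1],[[0.047,0.182,0.08],[0,0,7.6],0.1],[[0.047,0.182,0.06],[0,0,7.6],0.1],[[0.047,0.182,0.048],[0,0,7.6],0.1],[[0.047,0.182,0.048],[0,0,7.6],0.1]], "newtons": 60}}

```text
t: 17.05
ee_pos: [0.5937, 0.1332, 0.0508]
eef_rot: [-0.0, 0.747, 0.664, -0.001]
ft_force: [0.1, -1.0, -0.4]
finger_gap: 0.2
```

```bash
python3 look.py 6 .59 .134 .05
```

```text
top crop origin 96 146 x3.25
scene crop origin 231 93 x3.25
17.15 [0.59401439 0.1336206  0.05235573] [-1.62684661e-04  7.47349826e-01  6.64430695e-01 -2.49078507e-04] 0.2017357697115521
```

View pics/c6.png

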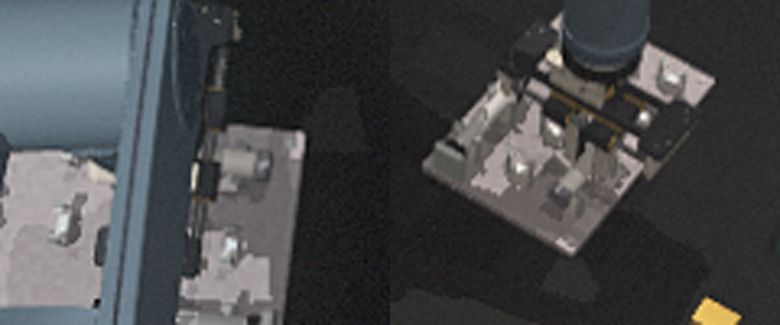

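Request:
{"name": "send_rows", "arguments": {"targets": [[[0,0,-0.003],[0,0,0],0.1],[[0,0,-0.006],[0,0,0],0.1],[[0,0,-0.009],[0,0,0],0.1],[[0,0,-0.012],[0,0,0],0.1],[[0,0,-0.015],[0,0,0],0.1],[[0,0,-0.017],[0,0,0],0.1],[[0,0,-0.018],[0,0,0],0.1],[[0,0,-0.018],[0,0,0],0.1]]}}

```text
t: 17.95
ee_pos: [0.5947, 0.1343, 0.0356]
eef_rot: [0.001, 0.747, 0.665, 0.001]
ft_force: [-1.8, 1.0, 9.4]
finger_gap: 0.199
```

Request:
{"name": "send_rows", "arguments": {"targets": [[[0,0,-0.0015],[0,0,0],0.1],[[0,0,-0.0015],[0,0,0],0.1],[[0,0,-0.0015],[0,0,0],0.1]]}}

```text
t: 18.25
ee_pos: [0.5948, 0.1344, 0.0355]
eef_rot: [0.001, 0.747, 0.665, 0.001]
ft_force: [-6.4, -0.8, 18.0]
finger_gap: 0.203
```

Request:
{"name": "send_rows", "arguments": {"targets": [[[0,0,0.002],[0,0,0],0.45],[[0,0,0.002],[0,0,0],0.45],[[0,0,0.002],[0,0,0],0.45],[[0,0,0.002],[0,0,0],0.45],[[0,0,0.03],[0,0,0],0.45],[[0,0,0.07],[0,0,0],0.45],[[0,-0.01,0.1],[0,0,0],0.45],[[-0.006,-0.05,0.1],[0,0,-2],0.5],[[-0.012,-0.1,0.1],[0,0,-3.5],0.55],[[-0.018,-0.15,0.1],[0,0,-3.5],0.55],[[-0.018,-0.15,0.1],[0,0,-3.5],0.55]]}}

```text
t: 19.35
ee_pos: [0.5755, -0.0214, 0.1323]
eef_rot: [0.001, 0.769, 0.64, -0.001]
ft_force: [-0.2, 0.4, 0.3]
finger_gap: 0.546
```

```bash
python3 tubes.py
```

```text
top [ 474.1 -335.1] ang 86.6 ext -37.0 27.0
top [ 532.5 -273.7] ang 79.7 ext -56.0 56.0
top [589.3  26.6] ang 76.3 ext -13.0 13.0
top [ 630.4 -167. ] ang 140.4 ext -13.0 13.0
top [ 641.8 -274.6] ang 78.1 ext -56.0 55.0
scene [ 643.4 -274.4] ang 77.7 ext -55.0 56.0
scene [ 471.4 -332.7] ang 118.3 ext -32.0 27.0
scene [ 534.  -273.6] ang 79.7 ext -54.0 57.0
scene [ 620.6 -154.6] ang 128.5 ext -14.0 15.0
scene [573.1  67. ] ang 178.2 ext -48.0 70.0
scene [471.2  74.4] ang 166.4 ext -39.0 40.0
scene [535.5 198.9] ang 117.2 ext -51.0 44.0
scene [456.3 143.4] ang 156.3 ext -53.0 53.0
19.45 [ 0.57581655 -0.01689087  0.13228518] [-0.     0.768  0.64  -0.   ]
```

Request:
{"name": "send_rows", "arguments": {"targets": [[[-0.008,-0.045,0],[0,0,0],0.55],[[-0.016,-0.09,0],[0,0,0],0.55],[[-0.024,-0.135,0],[0,0,0],0.55],[[-0.032,-0.18,0],[0,0,0],0.55],[[-0.04,-0.22,-0.01],[0,0,0],0.55],[[-0.0428,-0.257,-0.03],[0,0,0],0.55],[[-0.0428,-0.257,-0.06],[0,0,0],0.55],[[-0.0428,-0.257,-0.06],[0,0,0],0.55],[[-0.0428,-0.257,-0.06],[0,0,0],0.55]]}}

```text
t: 20.35
ee_pos: [0.5334, -0.2708, 0.0722]
eef_rot: [-0.001, 0.767, 0.642, -0.0]
ft_force: [1.0, -0.6, 0.8]
finger_gap: 0.548
```

Request:
{"name": "send_rows", "arguments": {"targets": [[[0,0,-0.04],[0,0,0],0.55],[[0,0,-0.06],[0,0,0],0.55],[[0,0,-0.067],[0,0,0],0.55],[[0,0,-0.067],[0,0,0],0.55],[[0,0,-0.067],[0,0,0],0.1],[[0,0,-0.067],[0,0,0],0.1],[[0,0,-0.067],[0,0,0],0.1],[[0,0,-0.067],[0,0,0],0.1],[[0,0,-0.067],[0,0,0],0.1],[[0,0,-0.067],[0,0,0],0.1]]}}

```text
t: 21.35
ee_pos: [0.5336, -0.273, 0.0063]
eef_rot: [0.0, 0.767, 0.642, 0.0]
ft_force: [-0.3, 1.3, 4.7]
finger_gap: 0.198
```

Request:
{"name": "send_rows", "arguments": {"targets": [[[0,0,0.04],[0,0,0],0.1],[[0,0,0.08],[0,0,0],0.1],[[0.005,0.04,0.1],[0,0,2],0.1],[[0.011,0.08,0.1],[0,0,3.65],0.1],[[0.017,0.125,0.1],[0,0,3.65],0.1],[[0.024,0.17,0.1],[0,0,3.65],0.1],[[0.03,0.215,0.1],[0,0,3.65],0.1],[[0.036,0.26,0.1],[0,0,3.65],0.1],[[0.043,0.305,0.1],[0,0,3.65],0.1],[[0.049,0.35,0.1],[0,0,3.65],0.1],[[0.055,0.39,0.1],[0,0,3.65],0.1],[[0.06,0.43,0.1],[0,0,3.65],0.1]], "newtons": 60}}

```text
t: 22.55
ee_pos: [0.5931, 0.159, 0.1054]
eef_rot: [-0.0, 0.746, 0.666, -0.0]
ft_force: [0.8, -0.6, -0.2]
finger_gap: 0.199
```

Request:
{"name": "send_rows", "arguments": {"targets": [[[0.0055,0.04,0],[0,0,0],0.1],[[0.011,0.08,0],[0,0,0],0.1],[[0.0158,0.109,0],[0,0,0],0.1],[[0.0158,0.109,0],[0,0,0],0.1],[[0.0158,0.109,-0.02],[0,0,0],0.1],[[0.0158,0.109,-0.04],[0,0,0],0.1],[[0.0158,0.109,-0.052],[0,0,0],0.1],[[0.0158,0.109,-0.052],[0,0,0],0.1],[[0.0158,0.109,-0.052],[0,0,0],0.1]]}}

```text
t: 23.45
ee_pos: [0.6091, 0.2657, 0.0539]
eef_rot: [-0.0, 0.746, 0.665, -0.0]
ft_force: [0.4, 0.7, 0.8]
finger_gap: 0.2
```

Request:
{"name": "send_rows", "arguments": {"targets": [[[0,0,-0.003],[0,0,0],0.1],[[0,0,-0.006],[0,0,0],0.1],[[0,0,-0.009],[0,0,0],0.1],[[0,0,-0.012],[0,0,0],0.1],[[0,0,-0.015],[0,0,0],0.1],[[0,0,-0.0175],[0,0,0],0.1],[[0,0,-0.0195],[0,0,0],0.1],[[0,0,-0.0195],[0,0,0],0.1],[[0,0,-0.0195],[0,0,0],0.1]]}}

```text
t: 24.35
ee_pos: [0.6096, 0.2666, 0.037]
eef_rot: [0.001, 0.746, 0.666, 0.001]
ft_force: [-3.1, -0.9, 14.6]
finger_gap: 0.201
```

Seated. Release and move towards tube c.

Request:
{"name": "send_rows", "arguments": {"targets": [[[0,0,0.002],[0,0,0],0.45],[[0,0,0.002],[0,0,0],0.45],[[0,0,0.002],[0,0,0],0.45],[[0,0,0.002],[0,0,0],0.45],[[0,0,0.03],[0,0,0],0.45],[[0,0,0.07],[0,0,0],0.45],[[0,-0.02,0.1],[0,0,0],0.45],[[0,-0.065,0.1],[0,0,-2],0.5],[[0,-0.11,0.1],[0,0,-5.7],0.55],[[0,-0.155,0.1],[0,0,-5.7],0.55],[[0,-0.2,0.1],[0,0,-5.7],0.55],[[0,-0.245,0.1],[0,0,-5.7],0.55]]}}

```text
t: 25.55
ee_pos: [0.6087, 0.0196, 0.1339]
eef_rot: [-0.0, 0.778, 0.628, -0.0]
ft_force: [0.9, -0.3, 0.6]
finger_gap: 0.55
```

Request:
{"name": "send_rows", "arguments": {"targets": [[[0.005,-0.045,0],[0,0,0],0.55],[[0.01,-0.09,0],[0,0,0],0.55],[[0.01,-0.09,0],[0,0,0],0.55]]}}

```text
t: 25.85
ee_pos: [0.6196, -0.0749, 0.1337]
eef_rot: [0.001, 0.78, 0.626, -0.001]
ft_force: [-0.9, 0.3, -0.7]
finger_gap: 0.551
```

```bash
python3 tubes.py;python3 look.py 7 .54 .2 .04
```

```text
top [ 474.1 -335.1] ang 86.6 ext -37.0 27.0
top [ 630.5 -166.6] ang 163.1 ext -13.0 13.0
top [ 641.9 -274.6] ang 78.1 ext -56.0 55.0
top [662.5 -51.8] ang 72.7 ext -24.0 25.0
top [675.9 -80.5] ang 82.4 ext -40.0 71.0
scene [ 643.4 -274.3] ang 77.8 ext -55.0 56.0
scene [ 471.4 -332.7] ang 118.3 ext -32.0 27.0
scene [ 620.9 -154.2] ang 122.5 ext -14.0 14.0
scene [537.8  13.8] ang 126.9 ext -23.0 21.0
scene [507.5  79.3] ang 156.0 ext -54.0 50.0
scene [571.1 149.3] ang 113.2 ext -53.0 78.0
scene [453.5 148.9] ang 127.9 ext -42.0 23.0
25.95 [ 0.618814   -0.06981436  0.13356173] [-0.001  0.779  0.627 -0.   ]
top crop origin 70 166 x3.25
scene crop origin 226 76 x3.25
26.05 [ 0.61868228 -0.06770793  0.13373352] [-6.30198959e-04  7.78259203e-01  6.27942834e-01 -1.09457549e-04] 0.5453658339536936
```

View pics/c7.png

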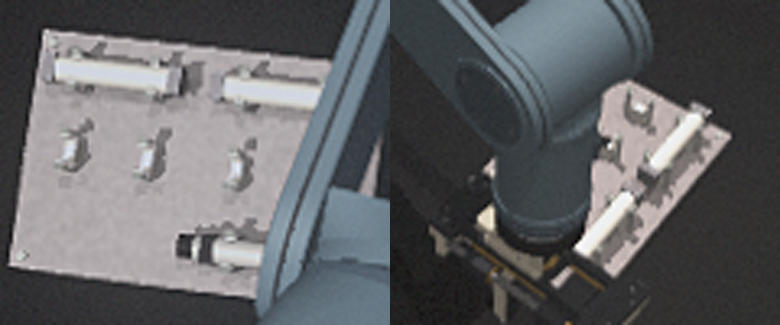

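Request:
{"name": "send_rows", "arguments": {"targets": [[[0.006,-0.05,0],[0,0,0],0.55],[[0.012,-0.1,0],[0,0,0],0.55],[[0.018,-0.15,0],[0,0,0],0.55],[[0.024,-0.195,0],[0,0,0],0.55],[[0.024,-0.206,-0.01],[0,0,0],0.55],[[0.024,-0.206,-0.04],[0,0,0],0.55],[[0.024,-0.206,-0.065],[0,0,0],0.55],[[0.024,-0.206,-0.065],[0,0,0],0.55]]}}

```text
t: 26.85
ee_pos: [0.6406, -0.2707, 0.0644]
eef_rot: [-0.004, 0.778, 0.629, -0.001]
ft_force: [0.3, 0.6, -1.5]
finger_gap: 0.55
```

Request:
{"name": "send_rows", "arguments": {"targets": [[[0,0,-0.04],[0,0,0],0.55],[[0,0,-0.057],[0,0,0],0.55],[[0,0,-0.064],[0,0,0],0.55],[[0,0,-0.064],[0,0,0],0.55],[[0,0,-0.064],[0,0,0],0.1],[[0,0,-0.064],[0,0,0],0.1],[[0,0,-0.064],[0,0,0],0.1],[[0,0,-0.064],[0,0,0],0.1],[[0,0,-0.064],[0,0,0],0.1],[[0,0,-0.064],[0,0,0],0.1]]}}

```text
t: 27.85
ee_pos: [0.6433, -0.275, 0.0058]
eef_rot: [0.0, 0.778, 0.628, 0.0]
ft_force: [-0.4, -0.4, 3.7]
finger_gap: 0.201
```

Request:
{"name": "send_rows", "arguments": {"targets": [[[0,0,0.04],[0,0,0],0.1],[[0,0,0.08],[0,0,0],0.1],[[-0.007,0.04,0.1],[0,0,2],0.1],[[-0.014,0.08,0.1],[0,0,4],0.1],[[-0.022,0.125,0.1],[0,0,5.6],0.1],[[-0.03,0.17,0.1],[0,0,5.6],0.1],[[-0.037,0.215,0.1],[0,0,5.6],0.1],[[-0.045,0.26,0.1],[0,0,5.6],0.1],[[-0.053,0.305,0.1],[0,0,5.6],0.1],[[-0.061,0.35,0.1],[0,0,5.6],0.1],[[-0.068,0.39,0.1],[0,0,5.6],0.1],[[-0.075,0.43,0.1],[0,0,5.6],0.1]], "newtons": 60}}

```text
t: 29.05
ee_pos: [0.5673, 0.1569, 0.105]
eef_rot: [-0.0, 0.747, 0.665, -0.0]
ft_force: [-0.3, 0.4, 0.1]
finger_gap: 0.199
```

Request:
{"name": "send_rows", "arguments": {"targets": [[[-0.007,0.04,0],[0,0,0],0.1],[[-0.014,0.08,0],[0,0,0],0.1],[[-0.0205,0.1175,0],[0,0,0],0.1],[[-0.0205,0.1175,0],[0,0,0],0.1],[[-0.0205,0.1175,-0.02],[0,0,0],0.1],[[-0.0205,0.1175,-0.04],[0,0,0],0.1],[[-0.0205,0.1175,-0.052],[0,0,0],0.1],[[-0.0205,0.1175,-0.052],[0,0,0],0.1],[[-0.0205,0.1175,-0.052],[0,0,0],0.1]]}}

```text
t: 29.95
ee_pos: [0.5478, 0.2722, 0.0533]
eef_rot: [-0.0, 0.747, 0.665, -0.0]
ft_force: [0.2, 0.2, -0.9]
finger_gap: 0.201
```

Request:
{"name": "send_rows", "arguments": {"targets": [[[0,0,-0.003],[0,0,0],0.1],[[0,0,-0.006],[0,0,0],0.1],[[0,0,-0.009],[0,0,0],0.1],[[0,0,-0.012],[0,0,0],0.1],[[0,0,-0.015],[0,0,0],0.1],[[0,0,-0.0175],[0,0,0],0.1],[[0,0,-0.0192],[0,0,0],0.1],[[0,0,-0.0192],[0,0,0],0.1],[[0,0,-0.0192],[0,0,0],0.1]]}}

```text
t: 30.85
ee_pos: [0.548, 0.2731, 0.0365]
eef_rot: [0.0, 0.747, 0.665, 0.001]
ft_force: [-5.9, -0.9, 15.8]
finger_gap: 0.202
```

Request:
{"name": "send_rows", "arguments": {"targets": [[[0,0,0.002],[0,0,0],0.45],[[0,0,0.002],[0,0,0],0.45],[[0,0,0.002],[0,0,0],0.45],[[0,0,0.002],[0,0,0],0.45],[[0,0,0.03],[0,0,0],0.45],[[0,0,0.07],[0,0,0],0.45],[[-0.02,0.03,0.1],[0,0,0],0.5],[[-0.05,0.06,0.12],[0,0,0],0.5],[[-0.09,0.09,0.12],[0,0,0],0.5],[[-0.13,0.12,0.12],[0,0,0],0.5],[[-0.16,0.16,0.12],[0,0,0],0.5],[[-0.2,0.2,0.12],[0,0,0],0.5]]}}

```text
t: 32.05
ee_pos: [0.3511, 0.4694, 0.1539]
eef_rot: [0.0, 0.747, 0.665, 0.0]
ft_force: [0.9, 0.9, 0.3]
finger_gap: 0.5
```

Request:
{"name": "send_rows", "arguments": {"targets": [[[-0.03,0.03,0.05],[0,0,0],0.5],[[-0.06,0.05,0.08],[0,0,0],0.5],[[-0.06,0.05,0.08],[0,0,0],0.5]]}}

```text
t: 32.35
ee_pos: [0.2902, 0.5216, 0.2379]
eef_rot: [-0.001, 0.746, 0.666, 0.003]
ft_force: [0.3, 0.1, 0.4]
finger_gap: 0.5
```

```bash
python3 tubes.py;python3 look.py 8 .54 .2 .04
```

```text
top [ 474.1 -335.1] ang 86.6 ext -37.0 27.0
top [ 630.5 -166.9] ang 153.0 ext -13.0 13.0
scene [ 471.4 -332.7] ang 118.3 ext -32.0 27.0
scene [ 620.6 -154.3] ang 124.9 ext -14.0 14.0
32.45 [0.29151241 0.5194512  0.23525642] [-0.     0.746  0.666  0.002]
top crop origin 70 166 x3.25
scene crop origin 226 76 x3.25
32.55 [0.29246492 0.51711867 0.23249518] [ 5.25782685e-04  7.46811439e-01  6.65034928e-01 -9.70837032e-04] 0.500242949347833
```

View pics/c8.png

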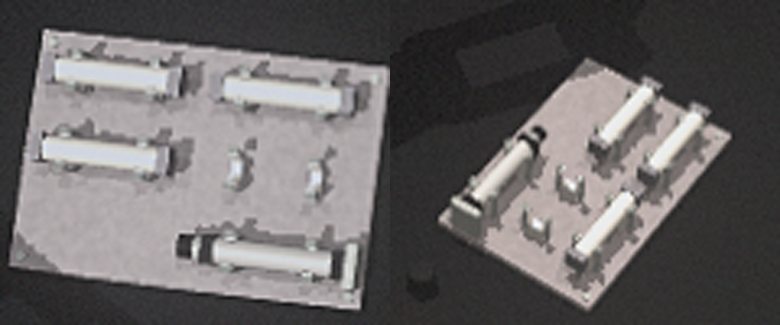

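```bash
python3 - <<'E'
from h import *
im=get_image('top');b=np.array([.4714,.1473]);X=np.array([.1134,.9935])
I=im['pixels'].astype(float).mean(2)
d=np.arange(-.064,.084,.002);P=np.c_[b+d[:,None]*X,np.full(len(d),.046)]
uv=proj(im,P).astype(np.float32);v=cv2.remap(I.astype(np.float32),uv[:,:1],uv[:,1:],cv2.INTER_LINEAR).ravel()
print([(int(round(1000*a)),int(c)) for a,c in zip(d,v)])
E
```

```text
[(-64, 206), (-62, 136), (-60, 78), (-58, 60), (-56, 59), (-54, 69), (-52, 190), (-50, 213), (-48, 214), (-46, 212), (-44, 213), (-42, 212), (-40, 213), (-38, 212), (-36, 212), (-34, 213), (-32, 212), (-30, 212), (-28, 212), (-26, 213), (-24, 213), (-22, 213), (-20, 213), (-18, 214), (-16, 213), (-14, 213), (-12, 213), (-10, 213), (-8, 212), (-6, 212), (-4, 213), (-2, 213), (0, 214), (2, 214), (4, 214), (6, 213), (8, 213), (10, 213), (12, 213), (14, 213), (16, 213), (18, 214), (20, 214), (22, 216), (24, 214), (26, 214), (28, 214), (30, 213), (32, 215), (34, 222), (36, 199), (38, 138), (40, 63), (42, 69), (44, 63), (46, 83), (48, 143), (50, 208), (52, 207), (54, 126), (56, 68), (58, 66), (60, 67), (62, 68), (64, 89), (66, 135), (68, 191), (70, 181), (72, 176), (74, 175), (76, 175), (78, 175), (80, 173), (82, 172), (84, 173)]
```

```bash
python3 -c "
from workcell import *
print(job_done())"
```

```text
the job is handed in; nothing more can be done
None
```

The job is handed in at about 33 s of the 208 s, with the retriever and all three tubes on the bench snapped into the rack. No verdict is reported.

- **Retriever:** it went into its own clips, butt to the stop, with its sections still out (about 36 mm middle and 45 mm thin). I pushed the thin section home first. I then pushed the middle section at about 4 N until it hit a hard stop at about 22 N. The last picture puts the knob face about 73.5 mm from the handle middle (73 mm is fully home). It puts the butt against the stop, about 2.7 mm from centre.
- **Tubes:** each bottomed out at the seated height under 15–18 N. The last picture shows each one centred on its pair of clips to about 3 mm. The lower of the two pairs at the stop end, beside the retriever, is left empty.
- **Bystanders and mishaps:** the vial read the same position throughout. I did not measure the other bystanders, including the spatula at the retriever's butt, after the moves. I saw no sign of a knocked tube or a slackened grip.
- **Disagreement:** the two cameras differed by about 2 mm on the rack's position. I used the top view for the plate and checked it against the clips in both.

I viewed 12 pictures.

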